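# Latch, tug and turn over the welding positioner

### The arm

A 6-joint arm with a two-finger parallel gripper is mounted at the origin on a cart in front of the work surface, level with it; the furniture and walls round the work are solid. World frame = base frame: x ahead of the robot, y to its left, z up, the work surface at z = 0. Lengths are in m, angles in rad, forces in N, time in s.
With the tool pointing down it reaches from about 0.25 to 0.775 m from the base axis. Payload 4 kg.
Tool frame: the origin (TCP) lies on the centre line of the jaws, within the pads' length; the fingertips stand 17 mm ahead of it and the grasp point (between the pads) lies 2 mm behind it; z points along the fingers, y is the line along which they close (so a half turn about z gives the same grasp; the last joint's range is limited). The gripper opens to 94 mm and grips with 3 to 60 N. Pads are 16 mm wide; open, the fingers measure 119 mm over their backs; the gripper's body (75 mm by 177 mm) begins 78 mm behind the grasp point.
Start: joints at [1.096, 0.087, 1.371, -0, 1.684, -0.103], TCP at [0.2, 0.512, 0.223] pointing down, gripper open.
Joint ranges: [-3.1, 3.1], [-0.76, 2.03], [0.27, 2.55], [-1.08, 4.22], [0.17, 2.65], [-2.57, 2.57]. Speed limits (rad/s): [2.79, 2.79, 3.14, 3.14, 3.14, 3.14].

### API

Orientations are given as [roll, pitch, yaw] about the fixed x, y, z axes, in that order (R = Rz(yaw) Ry(pitch) Rx(roll)).
In Python, from bench import robot gives the robot as it stands.
- The arm moves only by the tool servo_tool, never from a script. Its argument "plan" is a list of rows, each a list of 7 numbers: the shift along the tool's x, y, z normalised to -1 to 1, where 1 is 0.1 m, then the turn, a rotation vector about the tool's x, y, z normalised to -1 to 1, where 1 is pi/2 rad, then the finger opening in mm, from 0 to 94. In form: [[x, y, z, ax, ay, az, gripper], ...]. A call has 1 to 12 rows; each row is the pose to reach, as a shift and turn from the pose commanded when the call began, along the tool's axes at that moment; what a row does not reach only later rows make up. A row lasts 1/12 s, in which the tool goes at most 41.7 mm and 7.16 degrees, less where a joint would pass 70% of its speed; a pose out of reach is approached as far as the arm can. A call with a number of a shift or a turn outside -1 to 1 is refused whole. A call with a gripper value outside its range is refused whole. The fingers move at their own pace and stop on an object; the grip force is fixed at half the most. Time passes only in rows, so rows that repeat a pose let the fingers close. It gives the time, the measured TCP pose, the force, the opening and the grip force at its end, in the units of the state.
- robot.get_obs(): the state, without advancing time (a new reading comes with each control period).
- robot.snapshot(name): name is "side" or "top" or "wrist"; returns the picture (384x512x3 uint8, red, green, blue); there is no depth.
- robot.camera_params(name): a dict with "camera_matrix" (3x3 intrinsics, pixels), "rvec" (rotation vector, rad) and "tvec" (3), from world to camera coordinates, as OpenCV has them; the wrist camera has in their place "tool_from_camera" (4x4, takes a point from camera to tool coordinates, whose origin is the TCP and whose axes are the flange's). Camera axes: x right, y down, z forward; pixel columns grow to the right and rows downward; lengths in m; the calibration is good to about 2 mm. A picture is of the moment at which its call begins: read the wrist's pose just before it. camera_params takes no time and is no camera call.
- robot.close_job(): hands the job in; it is judged then, once.
Trained networks look in the newest picture that a camera, given by its name, has taken for a name from the list of things; names that differ only in an ending like _2 or _b are one class to them, and where a whole thing is asked for, a point or a joint stands for the part that bears it (a point fixed in the world has none). Each returns a list of dicts, best first, with "conf" (0 to 1); they miss things now and then, are a little off and sometimes report something else, mostly with a low value. They report only what shows in the picture. A call takes as long as a camera call.
- robot.find_in(thing, camera): "extent" ([centre column, centre row, width, height] in pixels, round what is visible of it).
The state is a dict: "time": time; "joint_positions": joint angles; "qvel": joint speeds; "joint_torque": joint torques, N m; "tool_pos": TCP position; "ee_rot": TCP orientation; "wrist_force": force on the tool from outside, world axes, zero at the start; "wrist_torque": the same for the moment, N m; "width": finger opening in m; "finger_force": force on a finger pad.
Only numpy, scipy, OpenCV 4.12 (cv2) and the standard library are available. Lean on these libraries where they do the work, as an engineer would, in place of code of your own. Each camera call takes 0.05 s, during which the arm holds its last target. There are 200 camera calls.

### The job

The flange in the turnover positioner is to be welded from its other side. Push its carrier fully home by the pull bar until the spring latch catches, give the bar a firm, steady tug with the cradle still level to make sure that the latch holds, and only then turn the cradle upside down with its crank, all the way to the stop. Let go of everything, with the carrier still home and latched, and leave the other things on the bench as they are.

Things in the scene. Friction and masses are not known exactly. Their poses are not given: they have to be found in the camera images.
- positioner: Fixed positioner: base plate 150 (x) x 214 (y) x 10 mm, two grey posts (y = +70 to +84 and -92 to -106 mm, 165 mm high), carrying an aluminium cradle on a level axis (along y) 150 mm above the bench. Origin on the bench under the axis, midway across the cradle. x points away from the pull bar, which is at -x, nearest the robot; y along the axis towards the crank (robot's left); z up.
- cradle (a joint): Turn of the cradle, rad: 0 = level (start, a stop), 3.14 = upside down (other stop). As it grows, the pull bar goes down and round under the axis, the crank handle up, over the top and towards the robot. It stays where left; friction 0.45 N m, about 7 N at the crank. Level, it reaches 50 mm to -x and 58 mm to +x of the axis, +-62 mm in y, 20 mm above and 26 mm below the axis.
- carrier (a joint): How far the carrier (slide plate, 90 mm flange clamped on it) stands out of the cradle to -x, m: 0 = home at its stop, 0.040 = farthest. Starts 0.019 to 0.036 out, unlatched. Slides with about 1.5 N; over the last 18 mm the latch bolt adds a few N, then snaps out behind its pin: push to the stop. Latched, it has 2 mm of play, then pulls on the sprung latch. Unlatched, it slides out freely.
- latch (a joint): How far the spring bolt is pressed back, m: 0 = out (when it has caught, and also before the carrier's pin has reached it), about 0.004 = pressed back by the pin riding over it. The latch sits outside the cradle at -y, near the front, and is not to be touched.
- latch_slide (a joint): How far the sprung latch housing is drawn to -x by a tug on the latched carrier, m; 0 without a pull. Stiffness 1500 N/m, so 0.004 means 6 N on the latch; hard stop at 0.008 (12 N). A proper tug is 5 to 10 N, kept on for half a second: 6 to 8 mm of movement of the bar from home, after which it springs back.
- pull_bar (a point): Centre of the carrier's black pull bar: upright flat bar 10 mm thick (x), 76 mm wide (y), 24 mm high, level with the cradle's axis, 90 mm (plus joint carrier) from it; the gap behind it to the cradle's front is 35 mm plus joint carrier. Two 8 mm rods at y = +-30 mm, 5 mm below its centre, join it to the carrier; between them it can be pinched from above across its thickness.
- crank_grip_center (a point): Centre of the black crank handle: freely spinning round grip, 15 mm diameter, 48 mm long, lying along y, 125 mm in y from the positioner's origin, 62 mm from the axis: at the start on its far side (+x) at its height, then over the top in a half circle to the near side. Pinch it from above; the hand stays upright while the grip spins. The crank arm ends 26 mm inwards (-y).
- gas_cup_center (a point): Bystander, loose: small ceramic gas cup standing upright, 23 mm diameter, 42 mm high; the point is at its centre.
- big_nut_center (a point): Bystander, loose: hexagon steel nut lying flat, 36x41x19 mm; the point is at its centre.
- tape_measure_center (a point): Bystander, loose: tape measure standing on edge, 34x84x64 mm; the point is at its centre.

How it is judged:
By the outcome, as a careful person would: the job done as asked, in the order asked, and still so for the second after the job is handed in, with the robot touching nothing.
It also fails if it takes over 54 s, if anything falls off the work surface, if the arm or the gripper's body presses on something with over 40 N, if the wrist force passes 120 N, or if a joint passes its speed limit or range.

## Working session

There is one attempt and no reset: what is moved stays moved. The work goes in short steps, Python scripts to look and compute and a tool call to move; the robot and the scene stay as the last step left them, time stands still between calls to the robot, and variables do not carry over. Pictures are saved under pics/ and viewed, at most 10 in all, crops included, and the job is handed in when it is done.

Besides the shell and the picture viewer there is one more tool, called as a command line: name --pt "numbers of a row" for each row, then --argument value for the rest. servo_tool: Moves the arm, as the interface text tells. Scaled input: -1 to 1 covers 0.1 m each way for a shift and pi/2 rad each way for a turn. Its arguments: {"type":"object","properties":{"plan":{"type":"array","items":{"type":"array","items":{"type":"number"}}}},"required":["plan"]}

```bash
mkdir -p pics; ls; cat > h.py <<'E'
from bench import robot
import cv2, numpy as np
from scipy.spatial.transform import Rotation as R
def ray(cam,u,v):
    p=robot.camera_params(cam);K=np.array(p["camera_matrix"])
    d=np.linalg.inv(K)@[u,v,1]
    if cam=="wrist":
        o=robot.get_obs();T=np.array(p["tool_from_camera"]);M=R.from_euler('xyz',o["ee_rot"]).as_matrix()
        return M@T[:3,3]+o["tool_pos"], M@T[:3,:3]@d
    Rm=cv2.Rodrigues(np.array(p["rvec"],float))[0];t=np.array(p["tvec"],float).ravel()
    return -Rm.T@t, Rm.T@d
def atz(cam,u,v,z):
    c,d=ray(cam,u,v); return c+d*(z-c[2])/d[2]
def tri(c1,u1,c2,u2):
    A,d=ray(c1,*u1);B,e=ray(c2,*u2);d/=np.linalg.norm(d);e/=np.linalg.norm(e)
    s=np.linalg.lstsq(np.stack([d,-e],1),B-A,rcond=None)[0]
    P=A+d*s[0];Q=B+e*s[1];return (P+Q)/2,np.linalg.norm(P-Q)
def proj(cam,P):
    p=robot.camera_params(cam)
    return cv2.projectPoints(np.array(P,float).reshape(-1,3),np.array(p["rvec"],float),np.array(p["tvec"],float),np.array(p["camera_matrix"]),None)[0].reshape(-1,2)
def snap(cam,name):
    im=robot.snapshot(cam);cv2.imwrite(f"pics/{name}.png",im[:,:,::-1]);return im
E
python3 - <<'E'
from h import *
np.set_printoptions(precision=3,suppress=True)
snap("side","side0");snap("top","top0")
for c in("side","top"):
  print(c,ray(c,256,192))
  for n in("positioner","pull_bar","crank_grip_center","latch","gas_cup_center","big_nut_center","tape_measure_center"):
    print(c,n,[(np.round(d["extent"]),round(d["conf"],2)) for d in robot.find_in(n,c)[:2]])
print(robot.get_obs())
E
```

```text
pics
side (array([ 0.357, -1.033,  0.559]), array([ 0.192,  0.902, -0.386]))
side positioner [(array([237., 214.,  88., 100.]), 0.93)]
side pull_bar [(array([223., 185.,  62.,  31.]), 0.7), (array([236., 188.,  86.,  51.]), 0.63)]
side crank_grip_center [(array([236., 188.,  82.,  48.]), 0.85)]
side latch [(array([217., 194.,  16.,  25.]), 0.63)]
side gas_cup_center [(array([224., 277.,  10.,  22.]), 0.49)]
side big_nut_center [(array([270., 279.,  22.,  15.]), 0.6)]
side tape_measure_center [(array([217., 193.,  18.,  22.]), 0.44)]
top (array([0.381, 0.01 , 1.067]), array([ 0.204, -0.011, -0.979]))
top positioner [(array([258., 209., 112., 105.]), 0.71)]
top pull_bar [(array([258., 223.,  49.,  64.]), 0.96)]
top crank_grip_center [(array([257., 206., 113.,  97.]), 0.71)]
top latch []
top gas_cup_center [(array([330., 242.,   6.,   6.]), 0.46)]
top big_nut_center [(array([334., 204.,  16.,  14.]), 0.44)]
top tape_measure_center [(array([165., 228.,  38.,  12.]), 0.64)]
{'time': 0.8, 'joint_positions': array([ 1.096,  0.087,  1.371, -0.   ,  1.684, -0.103]), 'qvel': array([ 0.001, -0.   ,  0.   , -0.002,  0.   ,  0.002]), 'joint_torque': array([  0.   , -33.999, -30.257,   0.072,   0.023,  -0.   ]), 'tool_pos': array([0.2  , 0.512, 0.223]), 'ee_rot': array([3.141, 0.   , 2.77 ]), 'wrist_force': array([ 0.823, -0.193,  0.352]), 'wrist_torque': array([ 0.018, -0.013, -0.052]), 'finger_force': 0.0, 'width': 0.09405498297164032}
```

View pics/side0.png

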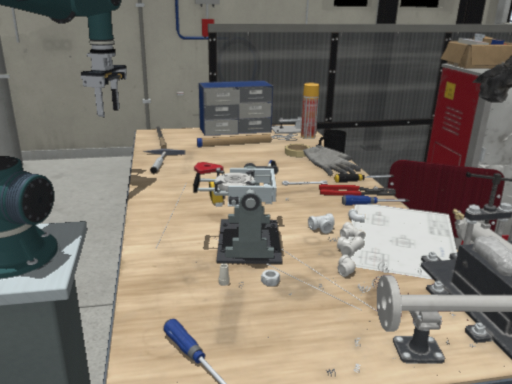

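View pics/top0.png

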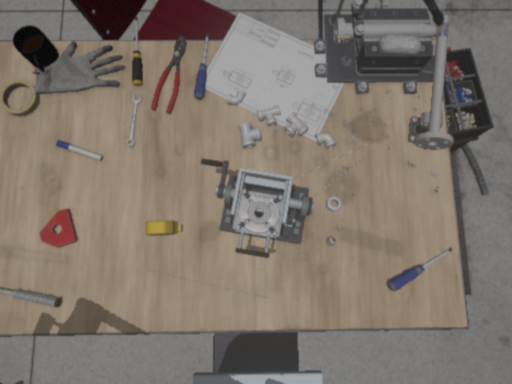

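The side view shows the positioner at about (248,215). In the top view the crank grip is near (212,163), the pull bar near (253,252), the tape at (165,228), the nut at (334,204) and the cup at (331,241). I'll enlarge both.

```bash
python3 - <<'E'
import cv2,numpy as np
a=cv2.imread("pics/top0.png")[145:270,190:345];b=cv2.imread("pics/side0.png")[150:290,180:300]
a=cv2.resize(a,None,fx=4,fy=4,interpolation=cv2.INTER_CUBIC);b=cv2.resize(b,None,fx=4,fy=4,interpolation=cv2.INTER_CUBIC)
cv2.imwrite("pics/a.png",a);cv2.imwrite("pics/b.png",b)
E
```

```text
(no output)
```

View pics/a.png

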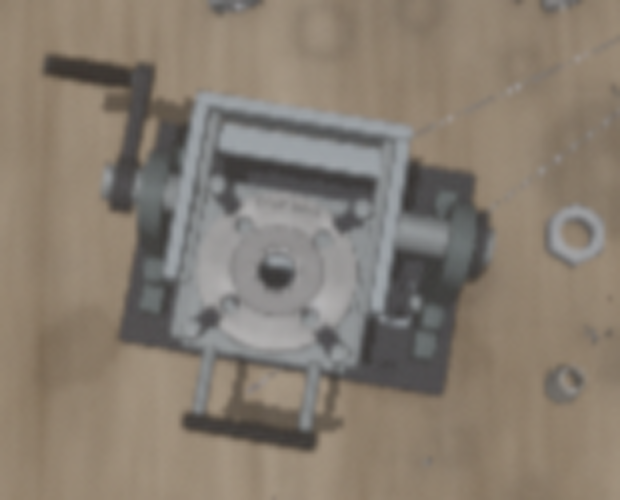

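View pics/b.png

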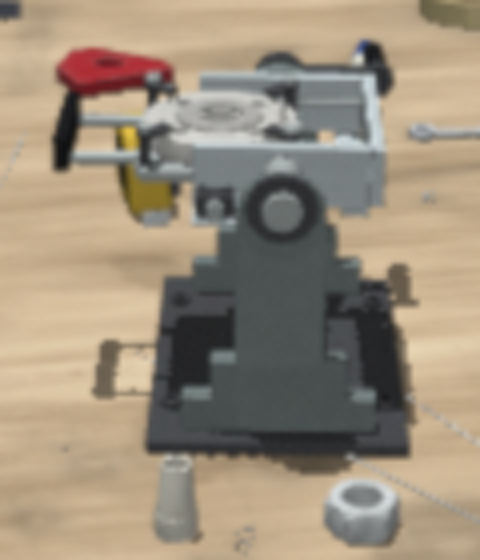

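The bar ends show at top-view pixels (235.8,250.2) and (269,255). The grip runs from (201.2,161.5) to (222.5,164). The base plate's corners are (220,230), (301,243) and (308,187.5).

```bash
python3 - <<'E'
from h import *
np.set_printoptions(precision=4,suppress=True)
b1,b2=atz("top",235.8,250.2,.158),atz("top",269,255,.158)
g1,g2=atz("top",201.2,161.5,.15),atz("top",222.5,164,.15)
c=[atz("top",*q,.01) for q in((220,230),(301,243),(308.2,187.5))]
print(b1,b2,np.linalg.norm(b1-b2)); print(g1,g2); print(c,np.linalg.norm(c[0]-c[1]),np.linalg.norm(c[1]-c[2]))
for d in (b1-b2,c[0]-c[1],g1-g2): print("yaw",np.degrees(np.arctan2(-d[0],d[1])))
print("plate centre",(c[0]+c[2])/2,"bar",(b1+b2)/2,"grip",(g1+g2)/2)
# bar in side: crop (66,130)->
print(tri("side",(180+66/4,150+130/4),"top",(252.4,252.5)))
# joint fit: origin,yaw,carrier
from scipy.optimize import least_squares
L=np.array([[0,.125,.15],[0,0,.15]])
def pts(p):
    x,y,t,s=p;Rm=R.from_euler('z',t).as_matrix()
    l=np.array([[-.09-s,.038,.158],[-.09-s,-.038,.158],[.062,.149,.15],[.062,.101,.15],[-.075,.107,.01],[-.075,-.107,.01],[.075,-.107,.01]])
    return l@Rm.T+[x,y,0]
obs=np.array([(235.8,250.2),(269,255),(201.2,161.5),(222.5,164),(220,230),(301,243),(308.2,187.5)])
r=least_squares(lambda p:(proj("top",pts(p))-obs).ravel(),[.45,0,-.15,.025]);print(r.x,r.fun.reshape(-1,2))
for n,u,z in(("cup",(331.2,241),.02),("nut",(333.7,204),.015),("tape",(165,228),.05)):print(n,atz("top",*u,z))
E
```

```text
[0.4406 0.0456 0.158 ] [ 0.4292 -0.0273  0.158 ] 0.07377939875294373
[0.6459 0.1252 0.15  ] [0.6395 0.0761 0.15  ]
[array([0.5026, 0.092 , 0.01  ]), array([ 0.4666, -0.1163,  0.01  ]), array([ 0.6126, -0.1402,  0.01  ])] 0.21139413169157206 0.14790940675595876
yaw -8.886416001372313
yaw -9.807944313343937
yaw -7.454340741456811
plate centre [ 0.5576 -0.0241  0.01  ] bar [0.4349 0.0092 0.158 ] grip [0.6427 0.1007 0.15  ]
(array([0.4355, 0.0091, 0.147 ]), np.float64(0.0004488429229683142))
[ 0.5594 -0.0165 -0.1707  0.037 ] [[ 1.3846 -0.0518]
 [ 2.3065  0.6318]
 [ 2.3446  0.045 ]
 [ 1.5227  0.7712]
 [-3.7771 -0.3516]
 [-2.7844 -0.2281]
 [-2.1421 -0.9134]]
cup [ 0.4699 -0.1925  0.02  ]
nut [ 0.5667 -0.2046  0.015 ]
tape [0.5046 0.2252 0.05  ]
```

```bash
cat > fit.py <<'E'
from h import *
np.set_printoptions(precision=4,suppress=True)
from scipy.optimize import least_squares
def pts(p):
    x,y,t,s=p;Rm=R.from_euler('z',t).as_matrix()
    l=np.array([[-.09-s,.038,.158],[-.09-s,-.038,.158],[.062,.149,.15],[.062,.101,.15],[-.075,.096,.01],[-.075,-.118,.01],[.075,-.118,.01]])
    return l@Rm.T+[x,y,0]
obs=np.array([(235.8,250.2),(269,255),(201.2,161.5),(222.5,164),(220,230),(301,243),(308.2,187.5)])
r=least_squares(lambda p:(proj("top",pts(p))-obs).ravel(),[.45,0,-.15,.025]);print(r.x,r.fun.reshape(-1,2))
x,y,t,s=r.x;Rm=R.from_euler('z',t).as_matrix()
for n,l in(("bar",[-.09-s,0,.15]),("grip",[.062,.125,.15])):
    P=Rm@l+[x,y,0];o=robot.get_obs();M=R.from_euler('xyz',o["ee_rot"])
    print(n,P,"tool shift",M.inv().apply(P-o["tool_pos"]))
print("turn z",1.571+t-o["ee_rot"][2])
E
python3 fit.py
```

```text
[ 0.5602 -0.0125 -0.169   0.0371] [[-0.3264 -0.2934]
 [ 0.6008  0.3284]
 [ 0.5692 -0.1779]
 [-0.2485  0.5127]
 [-1.0663  0.0977]
 [-0.036   0.0776]
 [ 0.4343 -0.6337]]
bar [0.4349 0.0089 0.15  ] tool shift [-0.4019 -0.3838  0.0725]
grip [0.6423 0.1003 0.15  ] tool shift [-0.562  -0.2233  0.0725]
turn z -1.3677503536764226
```

servo_tool --pt "-0.2 -0.2 0 0 0 0.07 60" --pt "-0.4 -0.4 0 0 0 0.14 60" --pt "-0.6 -0.6 0 0 0 0.21 60" --pt "-0.8 -0.8 0 0 0 0.28 60" --pt "-1 -1 0 0 0 0.35 50" --pt "-1 -1 0 0 0 0.43 40" --pt "-1 -1 0 0 0 0.51 40" --pt "-1 -1 0 0 0 0.59 40" --pt "-1 -1 0 0 0 0.67 40" --pt "-1 -1 0 0 0 0.75 40" --pt "-1 -1 0 0 0 0.83 40" --pt "-1 -1 0 0 0 0.871 40"

```text
time: 1.8
tool_pos: [0.2567, 0.3829, 0.2226]
ee_rot: [3.141, -0.0, 1.396]
wrist_force: [-0.4, 0.4, 0.5]
width: 0.0399
finger_force: 0.0
```

```bash
python3 fit.py|tail -3
```

```text
bar [0.4349 0.0089 0.15  ] tool shift [-0.3374  0.2404  0.0725]
grip [0.6423 0.1003 0.15  ] tool shift [-0.2114  0.4288  0.0726]
turn z 0.005795992275072992
```

servo_tool --pt "-0.25 0.15 0 0 0 0 40" --pt "-0.5 0.3 0 0 0 0 40" --pt "-0.75 0.5 0 0 0 0 40" --pt "-1 0.7 0 0 0 0 40"

```text
time: 2.13
tool_pos: [0.3089, 0.2716, 0.2227]
ee_rot: [3.141, -0.0, 1.403]
wrist_force: [-0.1, 0.7, 0.6]
width: 0.0403
finger_force: 0.0
```

servo_tool --pt "-0.25 0.15 0 0 0 0 40" --pt "-0.5 0.3 0 0 0 0 40" --pt "-0.75 0.5 0 0 0 0 40" --pt "-1 0.7 0 0 0 0 40"

```text
time: 2.47
tool_pos: [0.3613, 0.1609, 0.2229]
ee_rot: [3.141, -0.001, 1.402]
wrist_force: [0.2, -0.5, 0.1]
width: 0.0402
finger_force: 0.0
```

servo_tool --pt "-0.25 0.15 0 0 0 0 40" --pt "-0.5 0.3 0 0 0 0 40" --pt "-0.75 0.5 0 0 0 0 40" --pt "-1 0.7 0 0 0 0 40"

```text
time: 2.8
tool_pos: [0.4135, 0.0504, 0.2229]
ee_rot: [3.14, -0.0, 1.402]
wrist_force: [0.6, 0.5, -0.4]
width: 0.04
finger_force: 0.0
```

servo_tool --pt "-0.2 0.15 0 0 0 -0.004 36" --pt "-0.374 0.304 0 0 0 -0.004 36" --pt "-0.374 0.304 0 0 0 -0.004 36" --pt "-0.374 0.304 0 0 0 -0.004 36" --pt "-0.374 0.304 0 0 0 -0.004 36"

```text
time: 3.22
tool_pos: [0.4365, 0.0104, 0.2225]
ee_rot: [-3.141, -0.001, 1.408]
wrist_force: [-0.1, 0.9, -0.5]
width: 0.0356
finger_force: 0.0
```

```bash
python3 fit.py|tail -3; python3 - <<'E'
from h import *
im=snap("wrist","w1"); snap("top","t1")
print(robot.camera_params("wrist"))
print(robot.find_in("pull_bar","wrist")[:2])
E
```

```text
bar [0.4349 0.0089 0.15  ] tool shift [-0.0018 -0.0013  0.0725]
grip [0.6423 0.1003 0.15  ] tool shift [0.122  0.1886 0.0725]
turn z -0.005960534090191372
{'camera_matrix': array([[326.07180516,   0.        , 253.96588555],
       [  0.        , 326.07180516, 188.18895746],
       [  0.        ,   0.        ,   1.        ]]), 'tool_from_camera': array([[-6.40258377e-04, -9.68798902e-01, -2.47847286e-01,
         7.08707511e-02],
       [ 9.99999479e-01, -4.23184231e-04, -9.29110940e-04,
         2.33766155e-04],
       [ 7.95236595e-04, -2.47847752e-01,  9.68798668e-01,
        -1.63907256e-01],
       [ 0.00000000e+00,  0.00000000e+00,  0.00000000e+00,
         1.00000000e+00]])}
[]
```

View pics/w1.png

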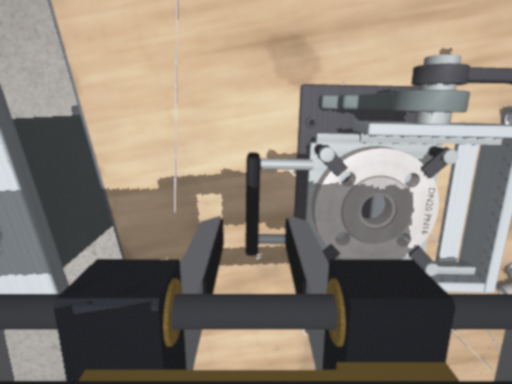

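The wrist view shows the bar upright at columns 247–259, centred on the finger midline (254), with the plate front near column 311. It's aligned, so I'll descend and pinch.

servo_tool --pt "-0.018 -0.01 0.2 0 0 0.004 36" --pt "-0.018 -0.01 0.4 0 0 0.004 36" --pt "-0.018 -0.01 0.6 0 0 0.004 36" --pt "-0.018 -0.01 0.72 0 0 0.004 36" --pt "-0.018 -0.01 0.72 0 0 0.004 36" --pt "-0.018 -0.01 0.72 0 0 0.004 20" --pt "-0.018 -0.01 0.72 0 0 0.004 0" --pt "-0.018 -0.01 0.72 0 0 0.004 0" --pt "-0.018 -0.01 0.72 0 0 0.004 0" --pt "-0.018 -0.01 0.72 0 0 0.004 0"

```text
time: 4.2
tool_pos: [0.436, 0.0082, 0.1516]
ee_rot: [3.14, -0.0, 1.401]
wrist_force: [-0.8, -0.1, 1.0]
width: 0.0096
finger_force: 30.0
```

servo_tool --pt "0 0.05 0 0 0 0 0" --pt "0 0.1 0 0 0 0 0" --pt "0 0.15 0 0 0 0 0" --pt "0 0.2 0 0 0 0 0" --pt "0 0.24 0 0 0 0 0" --pt "0 0.28 0 0 0 0 0" --pt "0 0.31 0 0 0 0 0" --pt "0 0.31 0 0 0 0 0"

```text
time: 4.87
tool_pos: [0.4679, 0.0024, 0.1512]
ee_rot: [3.138, 0.0, 1.401]
wrist_force: [0.6, -1.6, 4.7]
width: 0.0099
finger_force: 30.0
```

servo_tool --pt "0 0.015 0 0 0 0 0" --pt "0 0.03 0 0 0 0 0" --pt "0 0.045 0 0 0 0 0" --pt "0 0.045 0 0 0 0 0"

```text
time: 5.2
tool_pos: [0.4701, 0.002, 0.1512]
ee_rot: [-3.14, 0.001, 1.401]
wrist_force: [-4.9, -0.6, 7.3]
width: 0.0099
finger_force: 30.0
```

servo_tool --pt "0 0.01 0 0 0 0 0" --pt "0 0.02 0 0 0 0 0" --pt "0 0.03 0 0 0 0 0" --pt "0 0.03 0 0 0 0 0"

```text
time: 5.53
tool_pos: [0.4702, 0.0021, 0.1509]
ee_rot: [-3.133, 0.001, 1.402]
wrist_force: [-12.4, -0.2, 11.7]
width: 0.01
finger_force: 30.0
```

servo_tool --pt "0 0.015 0 0 0 0 0" --pt "0 0.02 0 0 0 0 0" --pt "0 0.02 0 0 0 0 0" --pt "0 0 0 0 0 0 0" --pt "0 -0.02 0 0 0 0 0" --pt "0 -0.04 0 0 0 0 0" --pt "0 -0.06 0 0 0 0 0" --pt "0 -0.08 0 0 0 0 0" --pt "0 -0.1 0 0 0 0 0" --pt "0 -0.11 0 0 0 0 0"

```text
time: 6.37
tool_pos: [0.4641, 0.0032, 0.1505]
ee_rot: [3.137, 0.0, 1.401]
wrist_force: [6.5, -2.4, -2.1]
width: 0.0099
finger_force: 30.0
```

servo_tool --pt "0 -0.01 0 0 0 0 0" --pt "0 -0.015 0 0 0 0 0" --pt "0 -0.015 0 0 0 0 0" --pt "0 -0.015 0 0 0 0 0" --pt "0 -0.015 0 0 0 0 0" --pt "0 -0.015 0 0 0 0 0" --pt "0 -0.015 0 0 0 0 0" --pt "0 -0.015 0 0 0 0 0" --pt "0 -0.015 0 0 0 0 0" --pt "0 -0.015 0 0 0 0 0"

```text
time: 7.2
tool_pos: [0.4632, 0.0033, 0.1505]
ee_rot: [3.137, 0.0, 1.401]
wrist_force: [6.8, -2.7, -2.1]
width: 0.0098
finger_force: 30.0
```

The latch holds at about 7 N with 7 mm of movement. I'll return to home, release and lift.

servo_tool --pt "0 0.03 0 0 0 0 0" --pt "0 0.06 0 0 0 0 0" --pt "0 0.09 0 0 0 0 0" --pt "0 0.12 0 0 0 0 0" --pt "0 0.12 0 0 0 0 0" --pt "0 0.09 0 0 0 0 0" --pt "0 0.09 0 0 0 0 0"

```text
time: 7.78
tool_pos: [0.4695, 0.0022, 0.1505]
ee_rot: [-3.141, 0.001, 1.402]
wrist_force: [-1.0, -3.0, 2.5]
width: 0.0097
finger_force: 30.0
```

servo_tool --pt "0 0 0 0 0 0 10" --pt "0 0 0 0 0 0 24" --pt "0 0 0 0 0 0 34" --pt "0 0 0 0 0 0 34" --pt "0 0 -0.2 0 0 0 34" --pt "0 0 -0.4 0 0 0 34" --pt "0 0 -0.7 0 0 0 34" --pt "0 0 -0.95 0 0 0 34" --pt "0 0 -0.95 0 0 0 34" --pt "0 0 -0.95 0 0 0 34"

```text
time: 8.62
tool_pos: [0.4708, 0.0027, 0.2466]
ee_rot: [3.139, -0.001, 1.402]
wrist_force: [-0.6, 0.3, -0.0]
width: 0.0339
finger_force: 0.0
```

```bash
python3 fit.py|tail -3; python3 - <<'E'
from h import *
im=snap("wrist","w2")
E
```

```text
bar [0.4349 0.0089 0.15  ] tool shift [ 0.     -0.0367  0.0965]
grip [0.6423 0.1003 0.15  ] tool shift [0.1249 0.1524 0.0972]
turn z -0.00017942009718874274
```

View pics/w2.png

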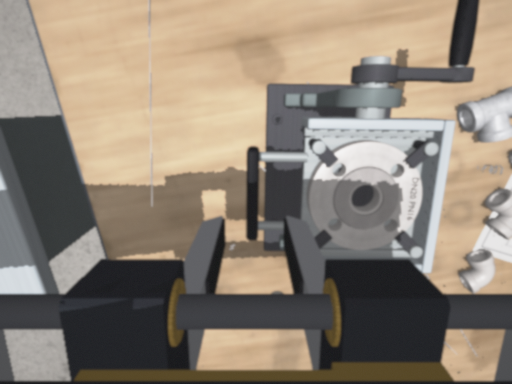

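The wrist view shows the carrier home (flange inside the cradle, bar at column 252) and the crank grip at about (464,35). Next I'll move above the crank grip.

servo_tool --pt "0.16 0.2 0 0 0 0 40" --pt "0.33 0.4 0 0 0 0 40" --pt "0.5 0.6 0 0 0 0 40" --pt "0.7 0.8 0 0 0 0 40" --pt "0.9 1 0 0 0 0 40"

```text
time: 9.08
tool_pos: [0.5837, 0.075, 0.2424]
ee_rot: [-3.137, 0.001, 1.401]
wrist_force: [1.4, -0.4, -0.0]
width: 0.0399
finger_force: 0.0
```

servo_tool --pt "0.15 0.25 0 0 0 0 40" --pt "0.35 0.524 0 0 0 0 40" --pt "0.35 0.524 0.2 0 0 0 40" --pt "0.35 0.524 0.2 0 0 0 40" --pt "0.35 0.524 0.2 0 0 0 40"

```text
time: 9.5
tool_pos: [0.6396, 0.1, 0.221]
ee_rot: [-3.133, 0.002, 1.402]
wrist_force: [-1.1, 0.5, -0.6]
width: 0.0399
finger_force: 0.0
```

```bash
python3 fit.py|tail -2; python3 - <<'E'
from h import *
im=snap("wrist","w3");snap("top","t3")
E
```

```text
grip [0.6423 0.1003 0.15  ] tool shift [0.0009 0.0032 0.0709]
turn z -1.2675221165325823e-05
```

View pics/w3.png

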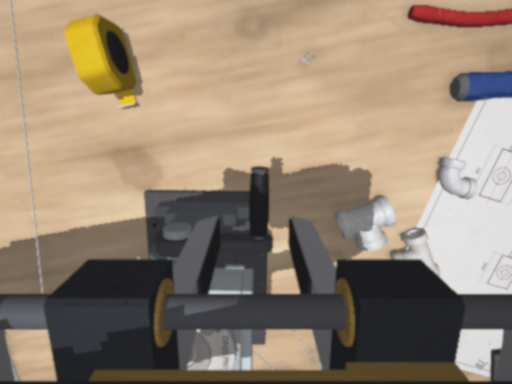

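The wrist view shows the grip at columns 250–269, rows 168–237, about 3 mm to tool +y of the finger midline. That agrees with the fit.

```bash
python3 - <<'E'
from h import *
o=robot.get_obs();M=R.from_euler('xyz',o["ee_rot"])
for v in(168,237):
  print(M.inv().apply(atz("wrist",259.5,v,.155)-o["tool_pos"]))
E
```

```text
[0.02619294 0.00405942 0.07012947]
[-0.0278237   0.00425233  0.0701431 ]
```

servo_tool --pt "0 0.035 0 0 0 0 40" --pt "0 0.035 0.2 0 0 0 40" --pt "0 0.035 0.4 0 0 0 40" --pt "0 0.035 0.6 0 0 0 40" --pt "0 0.035 0.69 0 0 0 40" --pt "0 0.035 0.69 0 0 0 40" --pt "0 0.035 0.69 0 0 0 20" --pt "0 0.035 0.69 0 0 0 0" --pt "0 0.035 0.69 0 0 0 0" --pt "0 0.035 0.69 0 0 0 0" --pt "0 0.035 0.69 0 0 0 0"

```text
time: 10.52
tool_pos: [0.6427, 0.0999, 0.1573]
ee_rot: [-3.137, -0.0, 1.402]
wrist_force: [-6.3, 0.6, 1.9]
width: 0.0138
finger_force: 30.0
```

servo_tool --pt "0 -0.015 0 0 0 0 20" --pt "0 -0.015 0 0 0 0 36" --pt "0 -0.015 0.03 0 0 0 36" --pt "0 -0.015 0.065 0 0 0 36" --pt "0 -0.015 0.065 0 0 0 36" --pt "0 -0.015 0.065 0 0 0 15" --pt "0 -0.015 0.065 0 0 0 0" --pt "0 -0.015 0.065 0 0 0 0" --pt "0 -0.015 0.065 0 0 0 0"

```text
time: 11.27
tool_pos: [0.6425, 0.0998, 0.1499]
ee_rot: [-3.139, -0.0, 1.402]
wrist_force: [-0.7, 0.2, 1.6]
width: 0.0138
finger_force: 30.0
```

servo_tool --pt "0 -0.009 -0.108 0 0 0 0" --pt "0 -0.037 -0.212 0 0 0 0" --pt "0 -0.083 -0.31 0 0 0 0" --pt "0 -0.145 -0.4 0 0 0 0" --pt "0 -0.22 -0.475 0 0 0 0" --pt "0 -0.31 -0.537 0 0 0 0" --pt "0 -0.41 -0.583 0 0 0 0" --pt "0 -0.51 -0.61 0 0 0 0" --pt "0 -0.62 -0.62 0 0 0 0"

```text
time: 12.02
tool_pos: [0.5826, 0.1106, 0.2117]
ee_rot: [3.138, -0.002, 1.402]
wrist_force: [10.3, 2.6, -17.9]
width: 0.014
finger_force: 30.0
```

servo_tool --pt "0 -0.108 0.015 0 0 0 0" --pt "0 -0.212 0.045 0 0 0 0" --pt "0 -0.31 0.09 0 0 0 0" --pt "0 -0.4 0.15 0 0 0 0" --pt "0 -0.475 0.225 0 0 0 0" --pt "0 -0.537 0.31 0 0 0 0" --pt "0 -0.583 0.41 0 0 0 0" --pt "0 -0.61 0.51 0 0 0 0" --pt "0 -0.62 0.62 0 0 0 0" --pt "0 -0.615 0.66 0 0 0 0" --pt "0 -0.615 0.66 0 0 0 0"

```text
time: 12.93
tool_pos: [0.5206, 0.122, 0.1507]
ee_rot: [3.139, -0.004, 1.403]
wrist_force: [-2.6, 4.5, 1.5]
width: 0.0142
finger_force: 30.0
```

servo_tool --pt "0 0 0.02 0 0 0 0" --pt "0 0 0.04 0 0 0 0" --pt "0 0 0.06 0 0 0 0" --pt "0 0 0.06 0 0 0 0"

```text
time: 13.27
tool_pos: [0.5208, 0.122, 0.1488]
ee_rot: [3.137, -0.004, 1.403]
wrist_force: [-9.6, 2.9, 17.3]
width: 0.0138
finger_force: 30.0
```

servo_tool --pt "0 0 0.02 0 0 0 0" --pt "0 0 0.03 0 0 0 0" --pt "0 0 0.03 0 0 0 0"

```text
time: 13.52
tool_pos: [0.5209, 0.1221, 0.1485]
ee_rot: [3.135, -0.005, 1.403]
wrist_force: [-14.3, 1.7, 25.5]
width: 0.0137
finger_force: 30.0
```

servo_tool --pt "0 0 -0.03 0 0 0 0" --pt "0 0 -0.05 0 0 0 0" --pt "0 0 -0.05 0 0 0 15" --pt "0 0 -0.05 0 0 0 40" --pt "0 0 -0.05 0 0 0 40" --pt "0 0 -0.05 0 0 0 40" --pt "0 0 -0.2 0 0 0 40" --pt "0 0 -0.5 0 0 0 40" --pt "0 0 -0.8 0 0 0 40" --pt "0 0 -1 0 0 0 40" --pt "0 0 -1 0 0 0 40"

```text
time: 14.43
tool_pos: [0.5239, 0.1203, 0.2435]
ee_rot: [3.131, -0.003, 1.401]
wrist_force: [0.0, -0.5, 0.2]
width: 0.0405
finger_force: 0.0
```

servo_tool --pt "0.25 -0.2 0 0 0 0 40" --pt "0.5 -0.4 0 0 0 0 40" --pt "0.75 -0.6 0 0 0 0 40" --pt "1 -0.8 0 0 0 0 40" --pt "1 -0.8 0 0 0 0 40"

```text
time: 14.85
tool_pos: [0.4566, 0.236, 0.2362]
ee_rot: [-3.139, -0.001, 1.407]
wrist_force: [-0.1, -0.5, 0.1]
width: 0.04
finger_force: 0.0
```

```bash
python3 - <<'E'
from h import *
a=snap("top","t9")[145:270,190:345];b=snap("side","s9")[150:290,180:300]
a=cv2.resize(a,(496,400),interpolation=cv2.INTER_CUBIC);b=cv2.resize(b,(300,400),interpolation=cv2.INTER_CUBIC)
cv2.imwrite("pics/ab9.png",np.hstack([a,b])[:,:,::-1])
o=robot.get_obs();print(o["time"],o["wrist_force"])
E
```

```text
14.95 [ 0.29748357 -0.67788431 -0.01383684]
```

View pics/ab9.png

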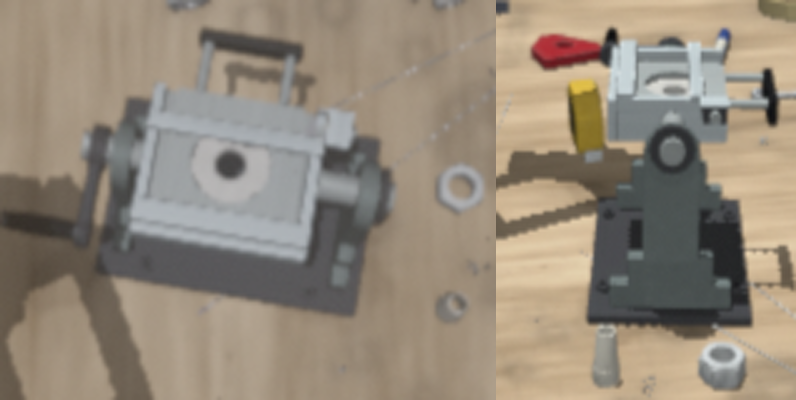

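The picture shows the cradle upside down and level. The bar at (250,45) is on the far side with the short home gap, the crank is on the near side, and the nut and cup haven't moved.

```bash
python3 -c "
from bench import robot
print(robot.close_job())"
```

```text
the job is handed in; nothing more can be done
None
```

The carrier is home and latched, the latch held a steady tug of about 7 N with the cradle level, and the cradle was then turned upside down to its stop. Everything is released, the bystanders look untouched, and the job was handed in at about 15 s.

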